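# Reset the heat sealer's cut-out

### The job

The heat sealer has tripped. Lever open the cover of the small cut-out box with the flat blade tool, press the black reset button inside fully down, then press the cover shut until its catch holds it. Leave the blade lying flat on the bench and do not disturb the brush, bowl or cardboard core.

Things in the scene. Friction and masses are not known exactly. Their poses are not given: they have to be found in the camera images.
- box: White steel box fixed to the bench, 140 (its x) by 120 (its y) by 80 mm high, walls 4 mm, with a flat white cover 140 x 120 x 4 mm on top of the rim (closed top at 84 mm). Origin: centre of its underside; +x points from the slot side to the hinge side, away from the robot give or take 20 degrees.
- slot (a point): Middle of the pry slot at the outer face of the box's front (-x) wall, just under the cover's edge. Slot 44 mm wide (y), 7 mm high, from 73 to 80 mm above the bench, right through the wall into the hollow box (free 40 mm deep). A 44 mm wide steel sill sticks out 8 mm in front, its top level with the slot's bottom: it marks the slot from above and is a fulcrum.
- hinge (a point): Middle of the cover's hinge line, at the back (+x) edge of the box at rim height (80 mm); the hinge line runs along the box's y.
- cover_edge (a point): Middle of the cover's front edge, on its upper face, 140 mm from the hinge line; moves with the cover. To shut the cover, swing it down (about 1 N), then press its front part down with about 8 N until the catch snaps; released before that it springs open again.
- cover (a joint): Cover angle, rad: 0 shut, 1.35 fully open (front edge swings up and away from the robot). A sprung catch inside holds it shut; about 5 N upwards at the front edge, lifting it about 5 mm (0.04 rad), frees it. Then a weak spring swings it fully open in about a second and keeps it there, its free edge 217 mm above the bench.
- reset (a joint): Travel of the round black reset button, m: 0 up, 0.006 fully down. Spring return; about 5 N for the full travel.
- reset_top (a point): Centre of the reset button's top (diameter 26 mm), inside the box, 95 mm in front of the hinge, on the box's middle line; pressed straight down. Its top is 62 mm above the bench when up; at least 30 mm of free space round it.
- blade: Flat blade tool, about 90 g: black rectangular handle 90 long, 16 wide, 22 mm high, a stiff flat steel blade 70 long, 18 wide, 2.5 mm thick straight out of its front end. Origin: centre of the handle's underside; +x towards the tip, z up. Blade's mid-plane is 11 mm above the underside; centre of mass about 22 mm ahead of the origin. 
- blade_tip (a point): Middle of the blade's tip, 115 mm ahead of the origin, 11 mm above the underside. Lifting hard with the tip turns the tool in the grip; pushing the handle down with the blade across the sill does the prying easily.
- brush: Cleaning brush 190 mm long lying on the bench; on the other side of the box from the blade. Leave alone.
- bowl: Small steel bowl, 80 mm across, 45 mm high. Leave alone.
- core: Cardboard roll core standing upright, 76 mm across, 50 mm high. Leave alone.
Things that resemble listed ones, but are neither listed nor needed, are in the scene too. There is more than one size of the box; the job needs the middle-sized.

How it is judged:
By the outcome, as a careful person would: the job done as asked, in the order asked, and still so for the second after the job is handed in, with the robot touching nothing.
It also fails if it takes over 64 s, if anything falls off the work surface, if the arm or the gripper's body presses on something with over 40 N, if the wrist force passes 120 N, or if a joint passes its speed limit or range.

### The arm

A 6-joint arm with a two-finger parallel gripper is mounted at the origin on the work surface. World frame = base frame: x ahead of the robot, y to its left, z up, the work surface at z = 0. Lengths are in m, angles in rad, forces in N, time in s.
With the tool pointing down it reaches from about 0.275 to 0.85 m from the base axis. Payload 19 kg.
Tool frame: the origin (TCP) lies midway between the tips of the shut fingers; the grasp point (between the pads) lies 19 mm behind it; z points along the fingers, y is the line along which they close (so a half turn about z gives the same grasp; the last joint's range is limited). The gripper opens to 85 mm and grips with 20 to 120 N. Pads are 22 mm wide; open, the fingers measure 114 mm over their backs; the gripper's body (76 mm by 85 mm) begins 54 mm behind the grasp point. The pads swing forward as they close: fully open they stand 13 mm farther back than shut.
Start: joints at [-1.339, 0.15, 1.437, -0, 1.554, -0.134], TCP at [0.206, -0.537, 0.231] pointing down, gripper open.
Joint ranges: [-2.8, 2.8], [-0.68, 2.1], [0.12, 2.68], [-1.39, 4.53], [0.16, 2.79], [-2.81, 2.81]. Speed limits (rad/s): [1.89, 1.89, 2.22, 3.01, 3.01, 3.01].

### API

Orientations are given as a unit quaternion [x, y, z, w].
In Python, from workcell import bot gives the robot as it stands. The module is installed in compiled form; this text tells all that it offers.
- The arm moves only by the tool send_rows, never from a script. Its argument "steps" is a list of rows, each an object of numbers: "hand": the opening, from -1 (shut) to 1 (fully open); "x", "y", "z": the shift along the world's x, y, z in mm; "rx", "ry", "rz": the turn, a rotation vector about the world's x, y, z in degrees. In form: [{"hand": .., "x": .., "y": .., "z": .., "rx": .., "ry": .., "rz": ..}, ...]. A call has 1 to 12 rows; each row is the pose to reach, as a shift and turn from the pose commanded when the call began; what a row does not reach only later rows make up. A row lasts 1/8 s, in which the tool goes at most 62.5 mm and 10.7 degrees, less where a joint would pass 70% of its speed; a pose out of reach is approached as far as the arm can. A call with a gripper value outside its range is refused whole. The fingers move at their own pace and stop on an object; "newtons" is the grip in N (left out, the last holds). Time passes only in rows, so rows that repeat a pose let the fingers close. It gives the time, the measured TCP pose, the force, the opening and the grip force at its end, in the units of the state.
- bot.state(): the state, without advancing time (a new reading comes with each control period).
- bot.snapshot(name): name is "scene" or "top" or "wrist"; returns a dict with "img" (384x512x3 uint8, red, green, blue), "intrinsics" (3x3 intrinsics, pixels), "rvec" (rotation vector, rad) and "tvec" (3), from world to camera coordinates, as OpenCV has them; the wrist camera has in their place "tool_from_camera" (4x4, takes a point from camera to tool coordinates, whose origin is the TCP and whose axes are the flange's). Camera axes: x right, y down, z forward; pixel columns grow to the right and rows downward; lengths in m; the calibration is good to about 2 mm. A picture is of the moment at which its call begins: read the wrist's pose just before it. There is no depth.
- bot.sign_off(): hands the job in; it is judged then, once.
Trained networks look in a picture, given as the dict that the camera call returned (one of the last four; its "shot" number tells which), for a name from the list of things; names that differ only in an ending like _2 or _b are one class to them, and where a whole thing is asked for, a point or a joint stands for the part that bears it (a point fixed in the world has none). Each returns a list of dicts, best first, with "p" (0 to 1); they miss things now and then, are a little off and sometimes report something else, mostly with a low value. They report only what shows in the picture. A call takes as long as a camera call. They do not tell look-alikes from the thing itself.
- bot.search_frame(target, picture): "point" ([x, y, z] in m, in the coordinates of the camera as it stood for that picture, good to about 4 mm: the middle of the surface that is visible of it).
The state is a dict: "t": time; "joints": joint angles; "joint_vel": joint speeds; "joint_efforts": joint torques, N m; "ee_pos": TCP position; "tool_rot": TCP orientation; "wrist_force": force on the tool from outside, world axes, zero at the start; "ft_torque": the same for the moment, N m; "opening": finger opening in m; "finger_force": force on a finger pad.
Only numpy, scipy, OpenCV 4.12 (cv2) and the standard library are available. Lean on these libraries where they do the work, as an engineer would, in place of code of your own. Each camera call takes 0.05 s, during which the arm holds its last target. There are 200 camera calls.

## Working session

There is one attempt and no reset: what is moved stays moved. The work goes in short steps, Python scripts to look and compute and a tool call to move; the robot and the scene stay as the last step left them, time stands still between calls to the robot, and variables do not carry over. Pictures are saved under pics/ and viewed, at most 10 in all, crops included, and the job is handed in when it is done.

Besides the shell and the picture viewer there is one more tool, called after "Emit:" as name([rows], argument=value, ...), one row to a line, values as JSON. send_rows: Moves the arm, as the interface text tells. Its arguments: {"type":"object","properties":{"steps":{"type":"array"},"newtons":{"type":"number"}},"required":["steps"]}

```bash
mkdir -p pics
cat > h.py <<'E'
import numpy as np, cv2
from workcell import bot
from scipy.spatial.transform import Rotation as R
def cam(p):
    return R.from_rotvec(np.ravel(p["rvec"])).as_matrix(), np.ravel(p["tvec"])
def toworld(p,pt):
    M,t=cam(p); return M.T@(np.array(pt)-t)
def ray(p,uv,z):
    M,t=cam(p); d=M.T@(np.linalg.inv(np.array(p["intrinsics"]))@[uv[0],uv[1],1]); c=-M.T@t
    return c+d*(z-c[2])/d[2]
def save(p,n,box=None,s=1):
    im=p["img"][...,::-1]
    if box: im=im[box[1]:box[3],box[0]:box[2]]
    cv2.imwrite("pics/"+n+".png",cv2.resize(im,None,fx=s,fy=s))
E
python3 - <<'E'
from h import *
np.set_printoptions(precision=3,suppress=True)
for n in("top","scene"):
    p=bot.snapshot(n); save(p,n+"0",s=1.5)
    for t in("box","cover","blade","brush","bowl","core"):
        print(n,t,[(toworld(p,d["point"]),round(d["p"],2)) for d in bot.search_frame(t,p)])
E
```

```text
top box [(array([ 0.585, -0.019,  0.082]), 0.74), (array([0.42 , 0.105, 0.064]), 0.72), (array([ 0.234, -0.292,  0.122]), 0.55)]
top cover [(array([0.416, 0.113, 0.065]), 0.91), (array([ 0.583, -0.02 ,  0.082]), 0.75), (array([ 0.233, -0.3  ,  0.115]), 0.61), (array([ 0.581, -0.02 ,  0.087]), 0.4)]
top blade [(array([ 0.49 , -0.264,  0.022]), 0.54), (array([ 0.579, -0.022,  0.086]), 0.39)]
top brush [(array([0.494, 0.256, 0.021]), 0.91)]
top bowl [(array([0.683, 0.306, 0.021]), 0.94)]
top core [(array([ 0.703, -0.314,  0.051]), 0.77)]
scene box [(array([0.451, 0.099, 0.063]), 0.77), (array([ 0.499, -0.262,  0.017]), 0.66), (array([ 0.3  , -0.294,  0.111]), 0.64), (array([ 0.619, -0.024,  0.085]), 0.57)]
scene cover [(array([ 0.248, -0.301,  0.118]), 0.8), (array([0.425, 0.113, 0.065]), 0.8), (array([ 0.591, -0.022,  0.083]), 0.71)]
scene blade [(array([ 0.502, -0.257,  0.012]), 0.72), (array([ 0.625, -0.024,  0.087]), 0.2)]
scene brush [(array([0.514, 0.25 , 0.016]), 0.7)]
scene bowl [(array([0.669, 0.31 , 0.031]), 0.55)]
scene core [(array([ 0.72 , -0.312,  0.036]), 0.57)]
```

View pics/top0.png

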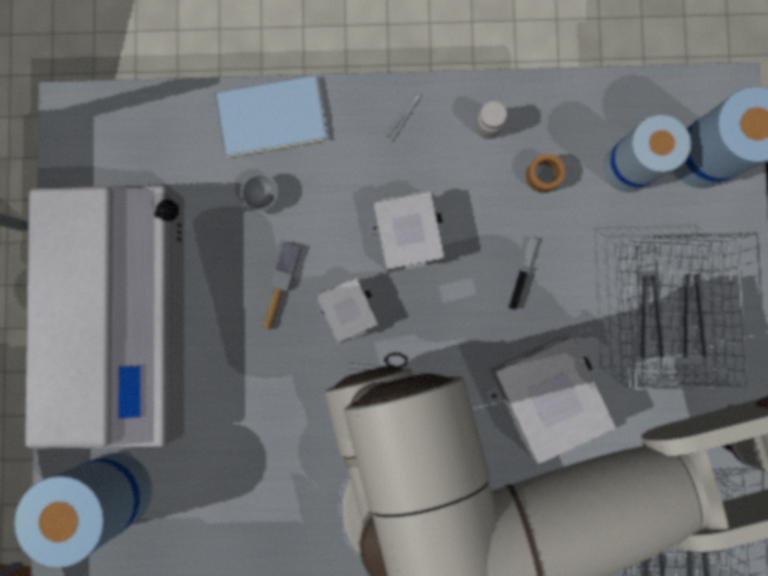

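View pics/scene0.png

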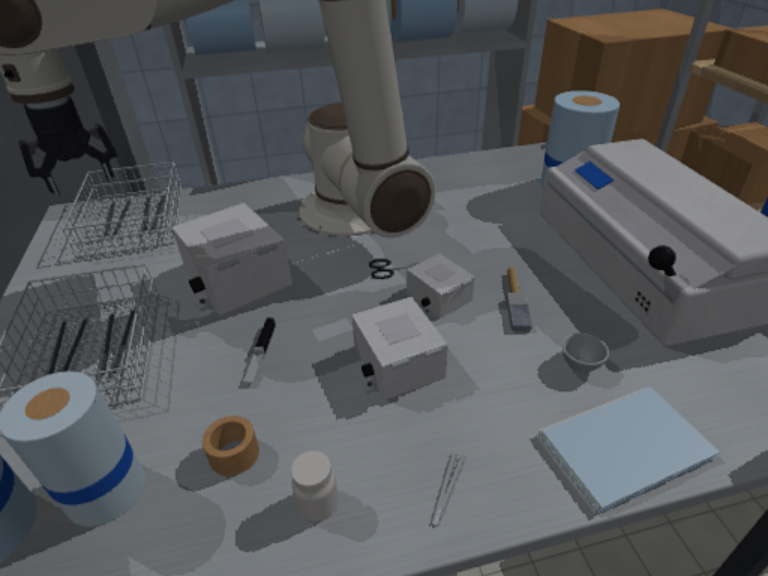

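The top view (1.5x pixels) shows three boxes: small at (347,310), middle at (409,230) and large at (555,400). The blade lies at (525,272), with its black handle nearer the robot at (519,291) and its tip at (535,240). The brush is left of the boxes and the core is at (545,172).

Run:
```python
from h import *
np.set_printoptions(precision=4,suppress=True)
s=bot.state(); print(s["ee_pos"],s["tool_rot"],R.from_quat(s["tool_rot"]).as_matrix())
p=bot.snapshot("top")
for n,uv,z in [("h0",(515,307),.022),("h1",(524,272),.022),("tip",(536,238),.012),("c1",(375,203),.084),("c2",(432,192),.084),("c3",(443,262),.084),("c4",(385,270),.084)]:
    print(n,ray(p,np.array(uv)/1.5,z))
w=bot.snapshot("wrist"); print(np.array(w["tool_from_camera"]),w["intrinsics"])
```

```text
[ 0.2057 -0.5369  0.2313] [ 0.9833  0.1819  0.     -0.    ] [[ 0.9338  0.3577 -0.    ]
 [ 0.3577 -0.9338  0.0001]
 [ 0.     -0.0001 -1.    ]]
h0 [ 0.4214 -0.2421  0.022 ]
h1 [ 0.4956 -0.2638  0.022 ]
tip [ 0.5693 -0.294   0.012 ]
c1 [0.6404 0.0488 0.084 ]
c2 [ 0.6605 -0.0693  0.084 ]
c3 [ 0.5149 -0.0881  0.084 ]
c4 [0.5011 0.031  0.084 ]
[[-0.0001 -0.9612 -0.276   0.0701]
 [ 1.      0.0002 -0.0009  0.0004]
 [ 0.0009 -0.276   0.9612 -0.1425]
 [ 0.      0.      0.      1.    ]] [[271.9223   0.     253.9469]
 [  0.     271.9223 190.4002]
 [  0.       0.       1.    ]]
```

Emit:
send_rows([
  {"hand":1,"x":40,"y":43,"rz":-6},
  {"x":80,"y":85,"rz":-12,"hand":1},
  {"hand":1,"x":120,"y":128,"rz":-18},
  {"hand":1,"x":160,"y":171,"rz":-24},
  {"hand":1,"x":200,"y":214,"z":-20,"rz":-30},
  {"hand":1,"x":240,"y":256,"z":-40,"rz":-36},
  {"hand":1,"x":264,"y":282,"z":-70,"rz":-40},
  {"hand":1,"x":264,"y":282,"z":-80,"rz":-40},
  {"hand":1,"x":264,"y":282,"z":-80,"rz":-40},
  {"hand":1,"x":264,"y":282,"z":-80,"rz":-40},
])

```text
invalid input at $.steps[0]: expected keys hand, x, y, z, rx, ry, rz
```

```bash
cat >> h.py <<'E'
def wcam():
    s=bot.state(); p=bot.snapshot("wrist")
    T=np.eye(4);T[:3,:3]=R.from_quat(s["tool_rot"]).as_matrix();T[:3,3]=s["ee_pos"]
    C=T@np.array(p["tool_from_camera"]); M=C[:3,:3].T
    q=dict(p); q["rvec"]=R.from_matrix(M).as_rotvec(); q["tvec"]=-M@C[:3,3]
    return p,q,s
E
python3 - <<'E'
from h import *
np.set_printoptions(precision=4,suppress=True)
p,q,s=wcam(); print(s["t"],s["ee_pos"],R.from_quat(s["tool_rot"]).as_matrix()[:,0])
save(p,"w1",s=1.5)
np.savez("w1.npz",**{k:q[k] for k in("intrinsics","rvec","tvec")})
for t in("blade","blade_tip"): print(t,[(toworld(q,d["point"]),d["p"]) for d in bot.search_frame(t,p)])
E
```

```text
0.8 [ 0.2057 -0.5369  0.2313] [0.9338 0.3577 0.    ]
blade []
blade_tip []
```

View pics/w1.png

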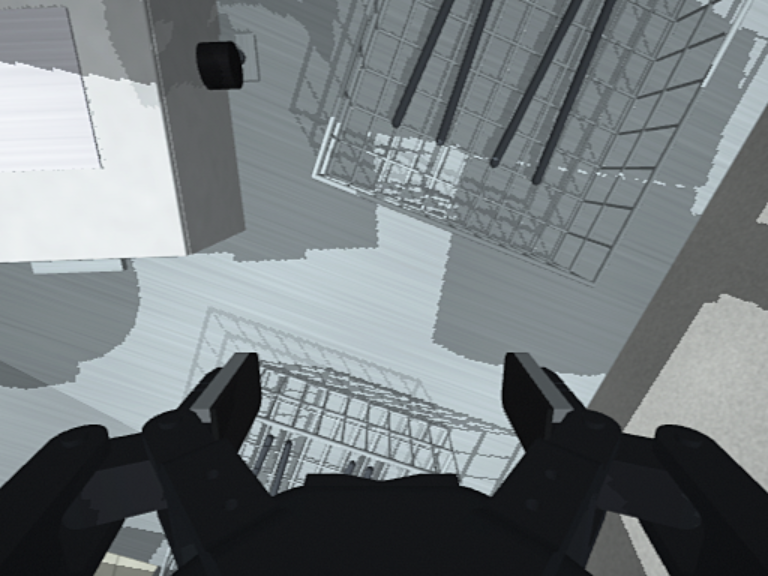

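The move was refused because every row needs all the keys, so this wrist picture is from the start pose: large box at left, baskets ahead, fingers at the bottom. I'm resending with full rows.

Emit:
send_rows([
  {"hand":1,"x":40,"y":43,"z":0,"rx":0,"ry":0,"rz":-6},
  {"hand":1,"x":80,"y":85,"z":0,"rx":0,"ry":0,"rz":-12},
  {"hand":1,"x":120,"y":128,"z":0,"rx":0,"ry":0,"rz":-18},
  {"hand":1,"x":160,"y":171,"z":0,"rx":0,"ry":0,"rz":-24},
  {"hand":1,"x":200,"y":214,"z":-20,"rx":0,"ry":0,"rz":-30},
  {"hand":1,"x":225,"y":256,"z":-40,"rx":0,"ry":0,"rz":-36},
  {"hand":1,"x":240,"y":290,"z":-70,"rx":0,"ry":0,"rz":-40},
  {"hand":1,"x":240,"y":290,"z":-80,"rx":0,"ry":0,"rz":-40},
  {"hand":1,"x":240,"y":290,"z":-80,"rx":0,"ry":0,"rz":-40},
  {"hand":1,"x":240,"y":290,"z":-80,"rx":0,"ry":0,"rz":-40},
])

```text
t: 2.2
ee_pos: [0.4456, -0.248, 0.1522]
tool_rot: [0.986, -0.166, 0.001, 0.0]
wrist_force: [-1.1, -0.0, 0.3]
opening: 0.0852
finger_force: 0.0
```

Run:
```python
from h import *
np.set_printoptions(precision=4,suppress=True)
p,q,s=wcam(); print(s["t"],s["ee_pos"],R.from_quat(s["tool_rot"]).as_matrix()[:,0])
save(p,"w2",s=1.5)
np.savez("w2.npz",**{k:q[k] for k in("intrinsics","rvec","tvec")})
for t in("blade","blade_tip"): print(t,[(toworld(q,d["point"]),d["p"]) for d in bot.search_frame(t,p)])
```

```text
2.2 [ 0.4456 -0.248   0.1522] [ 0.945  -0.3269  0.0011]
blade [(array([ 0.5041, -0.268 ,  0.0122]), 0.75)]
blade_tip [(array([ 0.5072, -0.2638,  0.0125]), 0.72)]
```

View pics/w2.png

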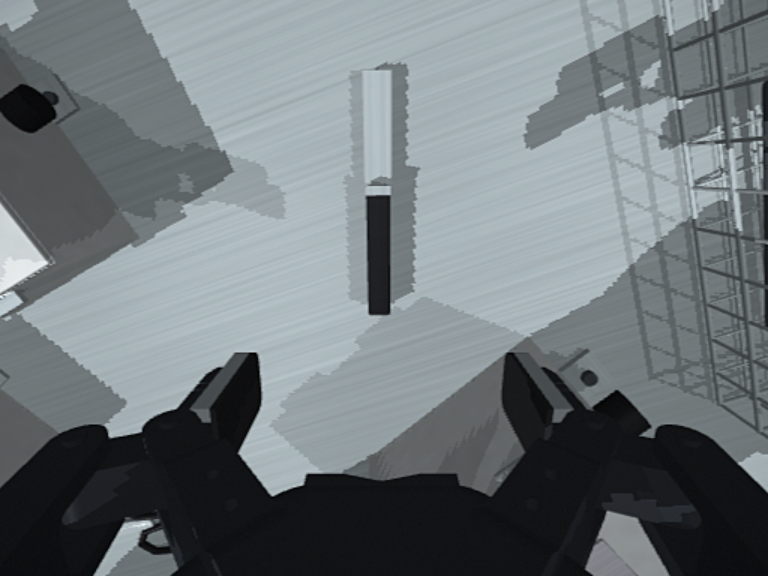

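The handle runs from (379,313) to (377,190) and the blade tip is at (377,69), nearly aligned with the tool axis. The ferrule is at row 190.

Run:
```python
from h import *
np.set_printoptions(precision=4,suppress=True)
q=dict(np.load("w2.npz"));s=bot.state()
a=ray(q,np.array((378.8,314))/1.5,.022);b=ray(q,np.array((378,190))/1.5,.02);t=ray(q,np.array((377,70))/1.5,.0115)
u=(t-a);u/=np.linalg.norm(u);print(a,b,t,np.linalg.norm(t-a),np.degrees(np.arctan2(u[1],u[0])))
M=R.from_quat(s["tool_rot"]).as_matrix();print(np.degrees(np.arctan2(M[1,0],M[0,0])))
for c in(a+[*(u[:2]*.045),0],t-[*(u[:2]*.115),0]): print("centre",c,"delta mm",(c-s["ee_pos"])*1000)
```

```text
[ 0.4187 -0.2373  0.022 ] [ 0.4998 -0.2649  0.02  ] [ 0.569  -0.2882  0.0115] 0.1589876381196042 -18.74066607610075
-19.094446001417495
centre [ 0.4613 -0.2517  0.022 ] delta mm [  15.6547   -3.9488 -129.9301]
centre [ 0.4603 -0.2514  0.0115] delta mm [  14.6981   -3.6242 -140.4301]
```

Emit:
send_rows([
  {"hand":0.0,"x":24,"y":-6,"z":-50,"rx":0,"ry":0,"rz":0},
  {"hand":0.0,"x":24,"y":-6,"z":-100,"rx":0,"ry":0,"rz":0},
  {"hand":0.0,"x":24,"y":-6,"z":-130,"rx":0,"ry":0,"rz":0},
  {"hand":0.0,"x":24,"y":-6,"z":-148,"rx":0,"ry":0,"rz":0},
  {"hand":0.0,"x":24,"y":-6,"z":-148,"rx":0,"ry":0,"rz":0},
  {"hand":-1,"x":24,"y":-6,"z":-148,"rx":0,"ry":0,"rz":0},
  {"hand":-1,"x":24,"y":-6,"z":-148,"rx":0,"ry":0,"rz":0},
  {"hand":-1,"x":24,"y":-6,"z":-148,"rx":0,"ry":0,"rz":0},
  {"hand":-1,"x":24,"y":-6,"z":-148,"rx":0,"ry":0,"rz":0},
  {"hand":-1,"x":24,"y":-6,"z":-148,"rx":0,"ry":0,"rz":0},
], newtons=90)

```text
t: 3.6
ee_pos: [0.4703, -0.2535, 0.005]
tool_rot: [0.986, -0.165, 0.001, 0.001]
wrist_force: [-2.3, 1.1, 8.7]
opening: 0.0139
finger_force: 88.9
```

Emit:
send_rows([
  {"hand":-1,"x":0,"y":0,"z":50,"rx":0,"ry":0,"rz":0},
  {"hand":-1,"x":0,"y":0,"z":110,"rx":0,"ry":0,"rz":0},
  {"hand":-1,"x":-10,"y":30,"z":170,"rx":0,"ry":0,"rz":6},
  {"hand":-1,"x":-20,"y":80,"z":195,"rx":0,"ry":0,"rz":13},
  {"hand":-1,"x":-30,"y":130,"z":195,"rx":0,"ry":0,"rz":20},
  {"hand":-1,"x":-39,"y":180,"z":195,"rx":0,"ry":0,"rz":27},
  {"hand":-1,"x":-39,"y":213,"z":195,"rx":0,"ry":0,"rz":27},
  {"hand":-1,"x":-39,"y":213,"z":195,"rx":0,"ry":0,"rz":27},
  {"hand":-1,"x":-39,"y":213,"z":195,"rx":0,"ry":0,"rz":27},
  {"hand":-1,"x":-39,"y":213,"z":195,"rx":0,"ry":0,"rz":27},
])

```text
t: 4.85
ee_pos: [0.4307, -0.0407, 0.1984]
tool_rot: [0.998, 0.069, 0.0, 0.0]
wrist_force: [0.2, -0.2, -0.9]
opening: 0.0135
finger_force: 88.2
```

Run:
```python
from h import *
np.set_printoptions(precision=4,suppress=True)
p,q,s=wcam(); print(s["t"],s["ee_pos"],R.from_quat(s["tool_rot"]).as_matrix())
save(p,"w3",s=1.5)
np.savez("w3.npz",pos=s["ee_pos"],rot=s["tool_rot"],**{k:q[k] for k in("intrinsics","rvec","tvec")})
for t in("slot","cover","blade_tip"): print(t,[(toworld(q,d["point"]),d["p"]) for d in bot.search_frame(t,p)])
```

```text
4.85 [ 0.4307 -0.0407  0.1984] [[ 0.9905  0.1374  0.0002]
 [ 0.1374 -0.9905 -0.0001]
 [ 0.0002  0.0001 -1.    ]]
slot [(array([0.4297, 0.1036, 0.0642]), 0.82), (array([ 0.5597, -0.0173,  0.0838]), 0.68)]
cover [(array([ 0.5579, -0.0159,  0.08  ]), 0.86), (array([ 0.3266, -0.2961,  0.1189]), 0.74), (array([0.4267, 0.1149, 0.065 ]), 0.65)]
blade_tip [(array([ 0.4788, -0.0339,  0.2056]), 0.76)]
```

View pics/w3.png

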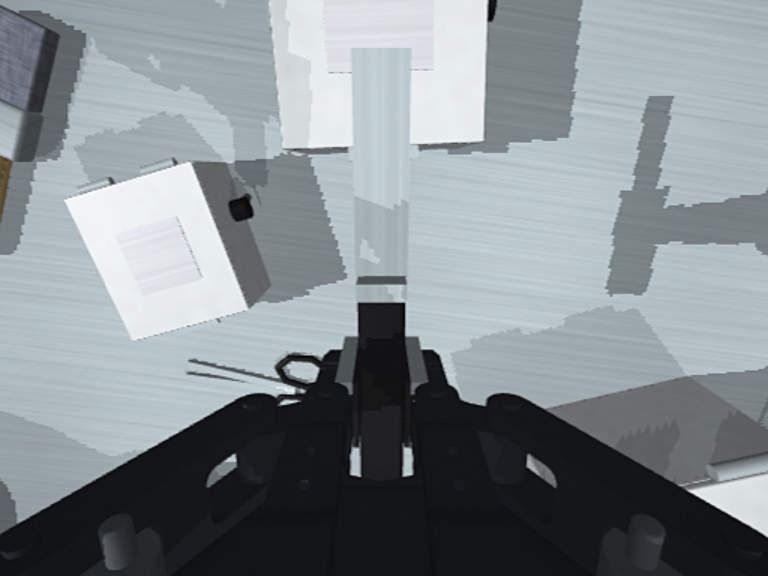

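The middle box's front edge runs from (284,149) to (484,141), and the blade covers the sill region. The blade points at (381,48), about straight ahead. I'll zoom in on the front edge.

Run:
```python
from h import *
np.set_printoptions(precision=4,suppress=True)
q=dict(np.load("w3.npz"))
a=cv2.imread("pics/w3.png")[110:180,260:510]; a=cv2.resize(a,(750,210),interpolation=2)
b=cv2.imread("pics/top0.png")[180:280,350:460]; b=cv2.resize(b,(418,380),interpolation=2)
c=np.zeros((592,750,3),np.uint8); c[:210]=a; c[212:592,:418]=b; cv2.imwrite("pics/c3.png",c)
L=ray(q,np.array((283.5,148.5))/1.5,.084);Rr=ray(q,np.array((484.5,141.5))/1.5,.084)
d=L-Rr;print(L,Rr,np.linalg.norm(d),np.degrees(np.arctan2(-d[0],d[1])),(L+Rr)/2)
M=R.from_quat(q["rot"]).as_matrix()
T=ray(q,np.array((381.5,48))/1.5,q["pos"][2]+.006); print("tip",T,M.T@(T-q["pos"]))
```

```text
[0.5036 0.028  0.084 ] [ 0.524  -0.0902  0.084 ] 0.11990832804179008 9.776845310164637 [ 0.5138 -0.0311  0.084 ]
tip [ 0.5345 -0.0268  0.2044] [ 0.1047  0.0005 -0.006 ]
```

View pics/c3.png

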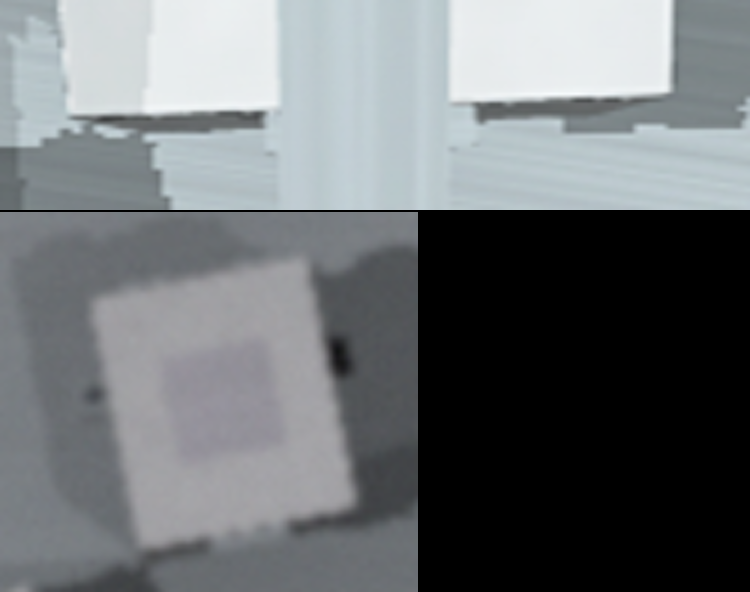

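Both ends of the sill show in the crop (upper strip x≈265 to 477), centred on the front edge, so this is the right side. Next I retract and lower to in front of the slot.

Emit:
send_rows([
  {"hand":-1,"x":-40,"y":-12,"z":-20,"rx":0,"ry":0,"rz":2},
  {"hand":-1,"x":-40,"y":-12,"z":-70,"rx":0,"ry":0,"rz":2},
  {"hand":-1,"x":-40,"y":-12,"z":-110,"rx":0,"ry":0,"rz":2},
  {"hand":-1,"x":-40,"y":-12,"z":-128,"rx":0,"ry":0,"rz":2},
  {"hand":-1,"x":-40,"y":-12,"z":-128,"rx":0,"ry":0,"rz":2},
  {"hand":-1,"x":-40,"y":-12,"z":-128,"rx":0,"ry":0,"rz":2},
  {"hand":-1,"x":-40,"y":-12,"z":-128,"rx":0,"ry":0,"rz":2},
])

```text
t: 5.92
ee_pos: [0.3912, -0.0521, 0.0712]
tool_rot: [0.996, 0.087, 0.001, 0.0]
wrist_force: [0.4, -1.2, -1.5]
opening: 0.0137
finger_force: 88.2
```

Run:
```python
from h import *
np.set_printoptions(precision=4,suppress=True)
p,q,s=wcam(); print(s["t"],s["ee_pos"],R.from_quat(s["tool_rot"]).as_matrix()[:,0])
sc=bot.snapshot("scene")
uv=lambda P:cv2.projectPoints(np.array([P],float),sc["rvec"],sc["tvec"],sc["intrinsics"],None)[0].ravel()
print("slot",uv((.5138,-.0311,.0765)))
a=cv2.resize(p["img"][:300,60:460,::-1],(800,600));
b=cv2.resize(sc["img"][150:290,190:340,::-1],(320,299));a[301:600,0:320]=b
cv2.imwrite("pics/c4.png",a)
np.savez("w4.npz",pos=s["ee_pos"],rot=s["tool_rot"],**{k:q[k] for k in("intrinsics","rvec","tvec")})
```

```text
5.925 [ 0.3912 -0.0521  0.0712] [0.9849 0.1729 0.0014]
slot [253.8054 205.7814]
```

View pics/c4.png

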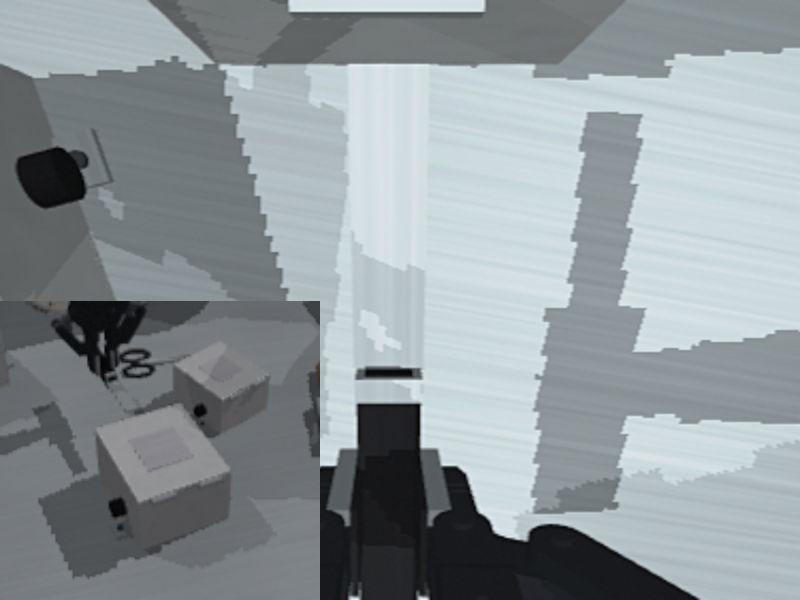

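In the wrist crop the sill spans x=289–485 (centre 387) with its front at y=12. The blade spans 348–428 (centre 388) with its tip at y=64, so it is laterally aligned with an 11 mm gap. I'll check the height from the widths.

Run:
```python
from h import *
np.set_printoptions(precision=4,suppress=True)
q=dict(np.load("w4.npz"))
g=cv2.cvtColor(cv2.imread("pics/c4.png"),6).astype(float)
def edge(row,a,b):
    pr=g[row-1:row+2,a:b].mean(0); d=abs(np.diff(pr)); return a+.5+(d*np.arange(len(d))).sum()/d.sum()
for y in(4,8): print("sill",y,edge(y,282,296),edge(y,478,492))
for y in(68,72,80): print("blade",y,edge(y,341,355),edge(y,421,435), g[y,338:360:2], g[y,420:440:2])
def zfor(l,r,y,w):
    from scipy.optimize import brentq
    f=lambda z:np.linalg.norm(ray(q,(l/2+60,y/2),z)-ray(q,(r/2+60,y/2),z))-w
    return brentq(f,0,.15)
print(zfor(edge(8,282,296),edge(8,478,492),8,.044), [zfor(edge(y,341,355),edge(y,421,435),y,.018) for y in(68,72,80)])
C=-cam(q)[0].T@q["tvec"];print(C)
for z in(.075,.0775,.08):print(z,ray(q,(388/2+60,64/2),z))
print(ray(q,(387/2+60,12/2),.073))
```

```text
sill 4 288.1397058823529 484.64578587699316
sill 8 288.4655172413793 484.50251889168766
blade 68 346.78 428.34999999999997 [211. 211. 210. 208. 211. 219. 222. 222. 222. 223. 223.] [220. 219. 219. 221. 218. 213. 213. 214. 215. 215.]
blade 72 347.3965517241379 428.42727272727274 [206. 206. 206. 205. 209. 217. 221. 221. 222. 222. 222.] [220. 218. 218. 220. 216. 207. 206. 208. 208. 209.]
blade 80 348.17857142857144 428.0897435897436 [207. 207. 207. 206. 207. 215. 221. 221. 222. 222. 222.] [219. 218. 218. 220. 218. 213. 212. 213. 213. 212.]
0.07341683315634488 [0.07941760124237152, 0.07876752886311131, 0.07737122560293501]
[ 0.4602 -0.0404  0.2138]
0.075 [ 0.4949 -0.0343  0.075 ]
0.0775 [ 0.4943 -0.0344  0.0775]
0.08 [ 0.4937 -0.0345  0.08  ]
[ 0.5057 -0.0322  0.073 ]
```

Emit:
send_rows([
  {"hand":-1,"x":8,"y":1.4,"z":-1,"rx":0,"ry":0,"rz":0},
  {"hand":-1,"x":16,"y":2.8,"z":-1,"rx":0,"ry":0,"rz":0},
  {"hand":-1,"x":22,"y":3.8,"z":-1,"rx":0,"ry":0,"rz":0},
  {"hand":-1,"x":27,"y":4.6,"z":-1,"rx":0,"ry":0,"rz":0},
  {"hand":-1,"x":27,"y":4.6,"z":-1,"rx":0,"ry":0,"rz":0},
])

```text
t: 6.65
ee_pos: [0.4179, -0.0472, 0.0691]
tool_rot: [0.996, 0.087, -0.0, -0.0]
wrist_force: [-0.3, -0.2, -0.1]
opening: 0.0134
finger_force: 88.2
```

Emit:
send_rows([
  {"hand":-1,"x":8,"y":1.4,"z":0,"rx":0,"ry":0,"rz":0},
  {"hand":-1,"x":15,"y":2.6,"z":0,"rx":0,"ry":0,"rz":0},
  {"hand":-1,"x":21,"y":3.6,"z":0,"rx":0,"ry":0,"rz":0},
  {"hand":-1,"x":21,"y":3.6,"z":0,"rx":0,"ry":0,"rz":0},
])

```text
t: 7.15
ee_pos: [0.4389, -0.0437, 0.0692]
tool_rot: [0.996, 0.087, -0.0, -0.0]
wrist_force: [-0.2, -1.0, -1.0]
opening: 0.0136
finger_force: 88.2
```

Run:
```python
from h import *
np.set_printoptions(precision=2,suppress=True)
s=bot.state(); x=np.array(s["ee_pos"])
u=np.array([np.cos(.171),np.sin(.171),0]);slot=np.array([.5136,-.0308,0])
F=slot-.008*u; F[2]=.073
ax=np.array([-u[1],u[0],0])
for th in(5,10,15,20,25,30):
    # blade underside rests on the fulcrum: rotate tip-up about F after lowering to contact
    tipb=(x-F)@u
    x0=x.copy(); x0[2]=.073+.00125-.006
    r=R.from_rotvec(-ax*np.radians(th)); d=F+r.apply(x0-F)-x
    print(th,d*1000,np.degrees(r.as_rotvec()))
```

```text
5 [ 0.66  0.11 -6.8 ] [ 0.85 -4.93 -0.  ]
10 [  1.83   0.32 -12.61] [ 1.7  -9.85 -0.  ]
15 [  3.49   0.6  -18.29] [  2.55 -14.78  -0.  ]
20 [  5.63   0.97 -23.8 ] [  3.4  -19.71  -0.  ]
25 [  8.23   1.42 -29.1 ] [  4.25 -24.64  -0.  ]
30 [ 11.29   1.95 -34.15] [  5.11 -29.56  -0.  ]
```

Emit:
send_rows([
  {"hand":-1,"x":0.7,"y":0.1,"z":-7,"rx":0.9,"ry":-5,"rz":0},
  {"hand":-1,"x":2,"y":0.3,"z":-12.6,"rx":1.7,"ry":-10,"rz":0},
  {"hand":-1,"x":3.5,"y":0.6,"z":-18.3,"rx":2.6,"ry":-15,"rz":0},
  {"hand":-1,"x":5.6,"y":1,"z":-23.8,"rx":3.4,"ry":-20,"rz":0},
  {"hand":-1,"x":5.6,"y":1,"z":-23.8,"rx":3.4,"ry":-20,"rz":0},
])

```text
t: 7.78
ee_pos: [0.4431, -0.0428, 0.0449]
tool_rot: [0.981, 0.085, 0.175, -0.015]
wrist_force: [-0.4, 0.1, -0.5]
opening: 0.0139
finger_force: 88.4
```

Run:
```python
from h import *
np.set_printoptions(precision=3,suppress=True)
for n in("top","scene"):
    p=bot.snapshot(n)
    print(n,[(toworld(p,d["point"]),round(d["p"],2)) for d in bot.search_frame("cover",p)])
print(bot.state()["wrist_force"],bot.state()["ft_torque"])
```

```text
top [(array([ 0.586, -0.022,  0.099]), 0.77), (array([ 0.232, -0.303,  0.117]), 0.7)]
scene [(array([ 0.248, -0.298,  0.12 ]), 0.96), (array([0.425, 0.115, 0.067]), 0.93), (array([ 0.594, -0.02 ,  0.105]), 0.57)]
[-0.026 -0.37  -1.512] [-0.042  0.207  0.006]
```

Emit:
send_rows([
  {"hand":-1,"x":0,"y":0,"z":0,"rx":0,"ry":0,"rz":0},
  {"hand":-1,"x":0,"y":0,"z":0,"rx":0,"ry":0,"rz":0},
  {"hand":-1,"x":0,"y":0,"z":0,"rx":0,"ry":0,"rz":0},
  {"hand":-1,"x":0,"y":0,"z":0,"rx":0,"ry":0,"rz":0},
  {"hand":-1,"x":0,"y":0,"z":0,"rx":0,"ry":0,"rz":0},
  {"hand":-1,"x":0,"y":0,"z":0,"rx":0,"ry":0,"rz":0},
])

```text
t: 8.72
ee_pos: [0.4442, -0.0427, 0.0455]
tool_rot: [0.981, 0.085, 0.176, -0.014]
wrist_force: [-0.4, -0.7, -1.0]
opening: 0.0139
finger_force: 88.4
```

Run:
```python
from h import *
np.set_printoptions(precision=3,suppress=True)
for n in("top","scene"):
    p=bot.snapshot(n); save(p,n+"5",s=1.5)
    for t in("cover","reset_top"):print(n,t,[(toworld(p,d["point"]),round(d["p"],2)) for d in bot.search_frame(t,p)])
```

```text
top cover [(array([ 0.233, -0.304,  0.116]), 0.95), (array([ 0.606, -0.014,  0.142]), 0.75), (array([0.415, 0.114, 0.064]), 0.67), (array([ 0.558, -0.023,  0.061]), 0.26)]
top reset_top [(array([ 0.556, -0.024,  0.057]), 0.59)]
scene cover [(array([ 0.25 , -0.298,  0.122]), 0.95), (array([ 0.613, -0.013,  0.139]), 0.93), (array([0.428, 0.122, 0.067]), 0.77)]
scene reset_top []
```

View pics/scene5.png

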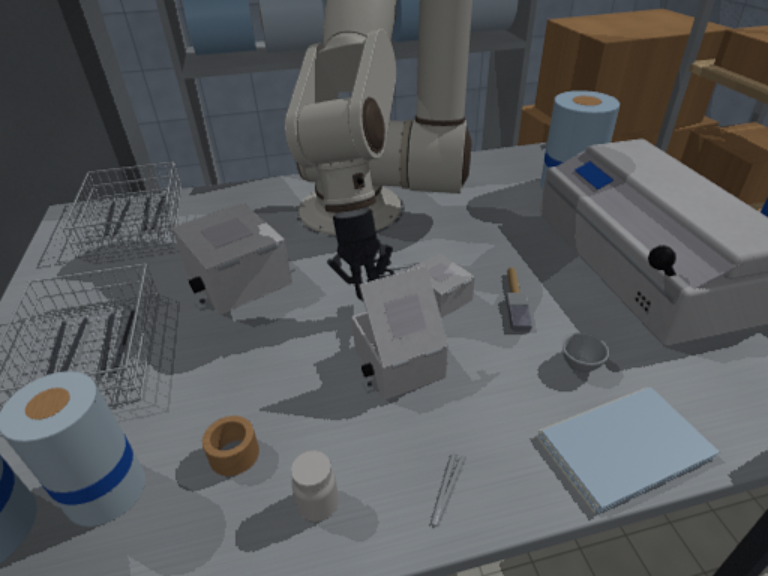

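The cover is open (around (405,310)) and still swinging up; nothing else has moved. I'll withdraw the blade.

Emit:
send_rows([
  {"hand":-1,"x":-2,"y":-0.4,"z":11,"rx":-1.7,"ry":10,"rz":0},
  {"hand":-1,"x":-5.6,"y":-1,"z":24,"rx":-3.4,"ry":20,"rz":0},
  {"hand":-1,"x":-25,"y":-4.5,"z":24,"rx":-3.4,"ry":20,"rz":0},
  {"hand":-1,"x":-45,"y":-8,"z":24,"rx":-3.4,"ry":20,"rz":0},
  {"hand":-1,"x":-66,"y":-11.5,"z":24,"rx":-3.4,"ry":20,"rz":0},
  {"hand":-1,"x":-68,"y":-12,"z":60,"rx":-3.4,"ry":20,"rz":0},
  {"hand":-1,"x":-68,"y":-30,"z":110,"rx":-3.4,"ry":20,"rz":0},
  {"hand":-1,"x":-60,"y":-60,"z":140,"rx":-3.4,"ry":20,"rz":0},
  {"hand":-1,"x":-60,"y":-60,"z":140,"rx":-3.4,"ry":20,"rz":0},
])

```text
t: 10.15
ee_pos: [0.3853, -0.1044, 0.1874]
tool_rot: [0.996, 0.086, 0.002, 0.001]
wrist_force: [-0.2, 0.8, -2.1]
opening: 0.0141
finger_force: 88.6
```

Run:
```python
from h import *
np.set_printoptions(precision=3,suppress=True)
s=bot.state(); M=R.from_quat(s["tool_rot"]).as_matrix()
dr=R.from_euler('z',-19,degrees=True).as_matrix()@np.diag([1,-1,-1.])@M.T
print(s["t"],s["ee_pos"],(np.array([.470,-.2535,.005])-s["ee_pos"])*1000,np.degrees(R.from_matrix(dr).as_rotvec()))
p=bot.snapshot("wrist"); 
T=np.eye(4);T[:3,:3]=M;T[:3,3]=s["ee_pos"]
for d in bot.search_frame("blade_tip",p): pt=(np.array(p["tool_from_camera"])@[*d["point"],1]);print(pt,d["p"])
```

```text
10.15 [ 0.385 -0.104  0.187] [  84.714 -149.148 -182.41 ] [  0.141   0.158 -28.861]
[ 0.049 -0.    -0.011  1.   ] 0.67
```

Emit:
send_rows([
  {"hand":-1,"x":30,"y":-45,"z":0,"rx":0,"ry":0,"rz":-8},
  {"hand":-1,"x":60,"y":-95,"z":-10,"rx":0,"ry":0,"rz":-16},
  {"hand":-1,"x":85,"y":-140,"z":-50,"rx":0,"ry":0,"rz":-24},
  {"hand":-1,"x":85,"y":-149,"z":-100,"rx":0,"ry":0,"rz":-29},
  {"hand":-1,"x":85,"y":-149,"z":-145,"rx":0,"ry":0,"rz":-29},
  {"hand":-1,"x":85,"y":-149,"z":-170,"rx":0,"ry":0,"rz":-29},
  {"hand":-1,"x":85,"y":-149,"z":-178,"rx":0,"ry":0,"rz":-29},
  {"hand":-1,"x":85,"y":-149,"z":-180,"rx":0,"ry":0,"rz":-29},
  {"hand":-1,"x":85,"y":-149,"z":-181,"rx":0,"ry":0,"rz":-29},
  {"hand":-1,"x":85,"y":-149,"z":-181,"rx":0,"ry":0,"rz":-29},
])

```text
t: 11.5
ee_pos: [0.4692, -0.2513, 0.0052]
tool_rot: [0.986, -0.165, -0.0, -0.0]
wrist_force: [-3.4, 2.0, 6.5]
opening: 0.0134
finger_force: 89.6
```

Contact is about 6 N, the same as at the grasp, so I'll release and rise.

Emit:
send_rows([
  {"hand":0,"x":0,"y":0,"z":0.5,"rx":0,"ry":0,"rz":0},
  {"hand":0,"x":0,"y":0,"z":1,"rx":0,"ry":0,"rz":0},
  {"hand":0,"x":0,"y":0,"z":1,"rx":0,"ry":0,"rz":0},
  {"hand":0,"x":0,"y":0,"z":1,"rx":0,"ry":0,"rz":0},
  {"hand":0,"x":0,"y":0,"z":30,"rx":0,"ry":0,"rz":0},
  {"hand":0,"x":0,"y":0,"z":80,"rx":0,"ry":0,"rz":0},
  {"hand":0,"x":-15,"y":10,"z":140,"rx":0,"ry":0,"rz":0},
  {"hand":-1,"x":-30,"y":20,"z":180,"rx":0,"ry":0,"rz":0},
  {"hand":-1,"x":-30,"y":20,"z":180,"rx":0,"ry":0,"rz":0},
])

```text
t: 12.62
ee_pos: [0.4396, -0.232, 0.1877]
tool_rot: [0.986, -0.165, 0.002, 0.001]
wrist_force: [0.1, 0.5, -0.9]
opening: 0.0066
finger_force: 0.0
```

Run:
```python
from h import *
np.set_printoptions(precision=3,suppress=True)
p,q,s=wcam(); M=R.from_quat(s["tool_rot"]).as_matrix(); x=np.array(s["ee_pos"])
print(s["t"],x,s["wrist_force"])
for t in("blade","cover"): print(t,[(toworld(q,d["point"]),d["p"]) for d in bot.search_frame(t,p)])
u=np.array([np.cos(.171),np.sin(.171),0]);b=np.array([.5136,-.0308,0])+.045*u
dr=R.from_euler('z',9.8,degrees=True).as_matrix()@np.diag([1,-1,-1.])@M.T
print((b+[0,0,.12]-x)*1000,np.degrees(R.from_matrix(dr).as_rotvec()))
sc=bot.snapshot("top")
for t in("reset_top","cover","blade"):print(t,[(toworld(sc,d["point"]),d["p"]) for d in bot.search_frame(t,sc)])
```

```text
12.625 [ 0.44  -0.232  0.188] [ 0.057  0.492 -0.856]
blade [(array([ 0.5  , -0.262,  0.013]), 0.57)]
cover [(array([0.395, 0.077, 0.066]), 0.91), (array([ 0.322, -0.334,  0.118]), 0.7)]
[118.299 208.862 -67.713] [ 0.115  0.295 28.839]
reset_top [(array([ 0.601, -0.018,  0.032]), 0.44)]
cover [(array([ 0.2  , -0.327,  0.12 ]), 0.78), (array([0.626, 0.002, 0.196]), 0.7)]
blade [(array([ 0.555, -0.024,  0.06 ]), 0.23)]
```

Emit:
send_rows([
  {"hand":-1,"x":10,"y":50,"z":0,"rx":0,"ry":0,"rz":7},
  {"hand":-1,"x":30,"y":105,"z":0,"rx":0,"ry":0,"rz":14},
  {"hand":-1,"x":60,"y":155,"z":0,"rx":0,"ry":0,"rz":21},
  {"hand":-1,"x":90,"y":200,"z":0,"rx":0,"ry":0,"rz":29},
  {"hand":-1,"x":90,"y":204,"z":-10,"rx":0,"ry":0,"rz":29},
  {"hand":-1,"x":90,"y":204,"z":-20,"rx":0,"ry":0,"rz":29},
  {"hand":-1,"x":90,"y":204,"z":-20,"rx":0,"ry":0,"rz":29},
])

```text
t: 13.85
ee_pos: [0.5284, -0.0286, 0.1633]
tool_rot: [0.996, 0.086, -0.001, -0.0]
wrist_force: [0.6, -0.0, 0.5]
opening: -0.0002
finger_force: 0.0
```

Run:
```python
from h import *
np.set_printoptions(precision=4,suppress=True)
p,q,s=wcam(); x=np.array(s["ee_pos"]); print(s["t"],x,R.from_quat(s["tool_rot"]).as_matrix()[:,0]); save(p,"w6",s=1.5)
for d in bot.search_frame("reset_top",p): print((toworld(q,d["point"]),d["p"]))
print(cv2.projectPoints(np.array([[.5579,-.0231,.062]]),q["rvec"],q["tvec"],q["intrinsics"],None)[0]*1.5)
np.savez("w6.npz",pos=s["ee_pos"],rot=s["tool_rot"],**{k:q[k] for k in("intrinsics","rvec","tvec")})
```

```text
13.85 [ 0.5284 -0.0286  0.1633] [ 0.9853  0.171  -0.0019]
(array([ 0.5569, -0.0196,  0.0631]), 0.97)
[[[380.037  237.6128]]]
```

View pics/w6.png

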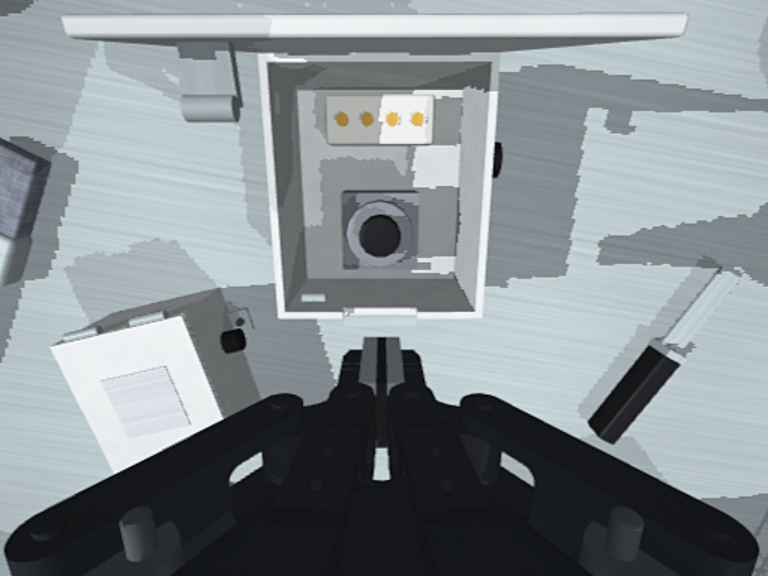

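The black button is at (380,236), matching my predicted pixel (380,238). The blade lies flat on the bench at right, and the cover is fully open at the top.

Emit:
send_rows([
  {"hand":-1,"x":16,"y":3,"z":-20,"rx":0.9,"ry":-5,"rz":0},
  {"hand":-1,"x":32,"y":5.5,"z":-50,"rx":1.7,"ry":-9.85,"rz":0},
  {"hand":-1,"x":32,"y":5.5,"z":-80,"rx":1.7,"ry":-9.85,"rz":0},
  {"hand":-1,"x":32,"y":5.5,"z":-97,"rx":1.7,"ry":-9.85,"rz":0},
  {"hand":-1,"x":32,"y":5.5,"z":-97,"rx":1.7,"ry":-9.85,"rz":0},
  {"hand":-1,"x":32,"y":5.5,"z":-97,"rx":1.7,"ry":-9.85,"rz":0},
])

```text
t: 14.7
ee_pos: [0.5619, -0.0225, 0.0687]
tool_rot: [0.992, 0.086, 0.087, -0.007]
wrist_force: [-0.6, -0.0, 0.8]
opening: 0.0001
finger_force: 0.0
```

Emit:
send_rows([
  {"hand":-1,"x":0,"y":0,"z":-4,"rx":0,"ry":0,"rz":0},
  {"hand":-1,"x":0,"y":0,"z":-8,"rx":0,"ry":0,"rz":0},
  {"hand":-1,"x":0,"y":0,"z":-10,"rx":0,"ry":0,"rz":0},
  {"hand":-1,"x":0,"y":0,"z":-11,"rx":0,"ry":0,"rz":0},
  {"hand":-1,"x":0,"y":0,"z":-11,"rx":0,"ry":0,"rz":0},
])

```text
t: 15.32
ee_pos: [0.5618, -0.0223, 0.0571]
tool_rot: [0.992, 0.086, 0.088, -0.007]
wrist_force: [0.8, -1.1, 7.9]
opening: 0.0003
finger_force: 3.8
```

Emit:
send_rows([
  {"hand":-1,"x":0,"y":0,"z":-1,"rx":0,"ry":0,"rz":0},
  {"hand":-1,"x":0,"y":0,"z":-2,"rx":0,"ry":0,"rz":0},
  {"hand":-1,"x":0,"y":0,"z":-2.5,"rx":0,"ry":0,"rz":0},
  {"hand":-1,"x":0,"y":0,"z":-2.5,"rx":0,"ry":0,"rz":0},
])

```text
t: 15.82
ee_pos: [0.5621, -0.0224, 0.0563]
tool_rot: [0.992, 0.087, 0.088, -0.007]
wrist_force: [-11.7, 0.5, 34.2]
opening: -0.0005
finger_force: 17.0
```

The button hit its hard stop (34 N). Next I rise, pass over the cover and go behind it.

Emit:
send_rows([
  {"hand":-1,"x":0,"y":0,"z":10,"rx":0,"ry":0,"rz":0},
  {"hand":-1,"x":-10,"y":-2,"z":50,"rx":0,"ry":0,"rz":0},
  {"hand":-1,"x":-25,"y":-4,"z":105,"rx":0,"ry":0,"rz":0},
  {"hand":-1,"x":-25,"y":-4,"z":165,"rx":0,"ry":0,"rz":0},
  {"hand":-1,"x":-20,"y":-3,"z":205,"rx":-1.7,"ry":9.85,"rz":0},
  {"hand":-1,"x":10,"y":2,"z":210,"rx":-1.7,"ry":9.85,"rz":0},
  {"hand":-1,"x":60,"y":10,"z":210,"rx":-1.7,"ry":9.85,"rz":0},
  {"hand":-1,"x":119,"y":20.5,"z":210,"rx":-1.7,"ry":9.85,"rz":0},
  {"hand":-1,"x":119,"y":20.5,"z":210,"rx":-1.7,"ry":9.85,"rz":0},
  {"hand":-1,"x":119,"y":20.5,"z":210,"rx":-1.7,"ry":9.85,"rz":0},
])

```text
t: 17.08
ee_pos: [0.6798, -0.0017, 0.2632]
tool_rot: [0.996, 0.087, -0.001, -0.0]
wrist_force: [-0.6, -0.7, 0.1]
opening: 0.0004
finger_force: 0.0
```

Run:
```python
from h import *
np.set_printoptions(precision=1,suppress=True)
s=bot.state(); x=np.array(s["ee_pos"]); print(s["t"],x*1000,R.from_quat(s["tool_rot"]).as_rotvec())
u=np.array([np.cos(.171),np.sin(.171),0]);H=np.array([.5136,-.0308,0])+.14*u
t0=bot.snapshot("top")
for t in("cover",):print(t,[(toworld(t0,d["point"])*1000,d["p"]) for d in bot.search_frame(t,t0)])
for th in(85,77,70,60,50,40,30,22,15,9,4,0):
    a=np.radians(th); S=-.115*np.cos(a)+.004*np.sin(a)+.011; z=.08+.115*np.sin(a)+.004*np.cos(a)
    print(th,(H+S*u+[0,0,z]-x)*1000)
```

```text
17.075 [679.8  -1.7 263.2] [-3.1 -0.3  0. ]
cover [(array([ 231.8, -301.3,  116.8]), 0.72), (array([624. ,   8.8, 200.8]), 0.42)]
85 [-23.4  -4.5 -68.3]
77 [-39.1  -7.2 -70.3]
70 [-52.5  -9.5 -73.8]
60 [-70.7 -12.6 -81.6]
50 [-87.2 -15.5 -92.5]
40 [-101.7  -18.  -106.2]
30 [-113.6  -20.  -122.3]
22 [-121.   -21.3 -136.4]
15 [-125.9  -22.2 -149.6]
9 [-128.7  -22.7 -161.3]
4 [-130.2  -22.9 -171.2]
0 [-130.7  -23.  -179.2]
```

Emit:
send_rows([
  {"hand":-1,"x":0,"y":0,"z":-40,"rx":0,"ry":0,"rz":0},
  {"hand":-1,"x":0,"y":0,"z":-70,"rx":0,"ry":0,"rz":0},
  {"hand":-1,"x":-23,"y":-4.5,"z":-70,"rx":0,"ry":0,"rz":0},
  {"hand":-1,"x":-39,"y":-7,"z":-71,"rx":0,"ry":0,"rz":0},
  {"hand":-1,"x":-52,"y":-9.5,"z":-74,"rx":0,"ry":0,"rz":0},
  {"hand":-1,"x":-62,"y":-11,"z":-78,"rx":0,"ry":0,"rz":0},
  {"hand":-1,"x":-71,"y":-12.6,"z":-82,"rx":0,"ry":0,"rz":0},
  {"hand":-1,"x":-79,"y":-14,"z":-87,"rx":0,"ry":0,"rz":0},
  {"hand":-1,"x":-87,"y":-15.5,"z":-92.5,"rx":0,"ry":0,"rz":0},
  {"hand":-1,"x":-95,"y":-17,"z":-99,"rx":0,"ry":0,"rz":0},
  {"hand":-1,"x":-102,"y":-18,"z":-106,"rx":0,"ry":0,"rz":0},
  {"hand":-1,"x":-102,"y":-18,"z":-106,"rx":0,"ry":0,"rz":0},
])

```text
t: 18.68
ee_pos: [0.5776, -0.0198, 0.1574]
tool_rot: [0.996, 0.087, -0.0, -0.0]
wrist_force: [-0.6, -0.5, 0.7]
opening: -0.0001
finger_force: 0.1
```

Run:
```python
from h import *
np.set_printoptions(precision=1,suppress=True)
for n in("top","scene"):
    t0=bot.snapshot(n); print(n,[(toworld(t0,d["point"])*1000,d["p"]) for d in bot.search_frame("cover",t0)])
```

```text
top [(array([423.1, 138. ,  65.6]), 0.85), (array([ 232.9, -303.3,  119.2]), 0.65), (array([554.3,   6.5, 170.3]), 0.58)]
scene [(array([ 246.3, -299. ,  118.6]), 0.67), (array([609.2, -18. , 125.9]), 0.59), (array([429.9, 115.5,  65.5]), 0.58)]
```

The cover follows at about 40°, so I continue down.

Emit:
send_rows([
  {"hand":-1,"x":-6,"y":-1,"z":-8,"rx":0,"ry":0,"rz":0},
  {"hand":-1,"x":-12,"y":-2,"z":-16,"rx":0,"ry":0,"rz":0},
  {"hand":-1,"x":-16,"y":-3,"z":-24,"rx":0,"ry":0,"rz":0},
  {"hand":-1,"x":-20,"y":-3.5,"z":-32,"rx":0,"ry":0,"rz":0},
  {"hand":-1,"x":-24,"y":-4,"z":-43,"rx":0,"ry":0,"rz":0},
  {"hand":-1,"x":-27,"y":-5,"z":-55,"rx":0,"ry":0,"rz":0},
  {"hand":-1,"x":-28.5,"y":-5,"z":-65,"rx":0,"ry":0,"rz":0},
  {"hand":-1,"x":-29,"y":-5,"z":-71,"rx":0,"ry":0,"rz":0},
  {"hand":-1,"x":-29,"y":-5,"z":-73,"rx":0,"ry":0,"rz":0},
  {"hand":-1,"x":-29,"y":-5,"z":-73,"rx":0,"ry":0,"rz":0},
])

```text
t: 20.12
ee_pos: [0.5493, -0.0247, 0.0848]
tool_rot: [0.996, 0.087, -0.0, -0.0]
wrist_force: [0.5, -0.8, 1.0]
opening: 0.0002
finger_force: 0.0
```

Emit:
send_rows([
  {"hand":-1,"x":0,"y":0,"z":-1,"rx":0,"ry":0,"rz":0},
  {"hand":-1,"x":0,"y":0,"z":-2,"rx":0,"ry":0,"rz":0},
  {"hand":-1,"x":0,"y":0,"z":-3,"rx":0,"ry":0,"rz":0},
  {"hand":-1,"x":0,"y":0,"z":-3,"rx":0,"ry":0,"rz":0},
])

```text
t: 20.62
ee_pos: [0.5494, -0.0247, 0.0823]
tool_rot: [0.996, 0.087, 0.0, 0.0]
wrist_force: [-1.8, 0.5, 6.2]
opening: 0.0002
finger_force: 3.0
```

Emit:
send_rows([
  {"hand":-1,"x":0,"y":0,"z":-1,"rx":0,"ry":0,"rz":0},
  {"hand":-1,"x":0,"y":0,"z":-2,"rx":0,"ry":0,"rz":0},
  {"hand":-1,"x":0,"y":0,"z":-2,"rx":0,"ry":0,"rz":0},
])

```text
t: 21.0
ee_pos: [0.5494, -0.0248, 0.0806]
tool_rot: [0.996, 0.087, 0.0, 0.0]
wrist_force: [-4.2, 0.2, 10.9]
opening: 0.0001
finger_force: 5.7
```

Emit:
send_rows([
  {"hand":-1,"x":0,"y":0,"z":-1,"rx":0,"ry":0,"rz":0},
  {"hand":-1,"x":0,"y":0,"z":-2,"rx":0,"ry":0,"rz":0},
  {"hand":-1,"x":0,"y":0,"z":-2,"rx":0,"ry":0,"rz":0},
])

```text
t: 21.38
ee_pos: [0.5495, -0.0248, 0.079]
tool_rot: [0.996, 0.087, 0.0, 0.0]
wrist_force: [-6.4, 0.4, 16.2]
opening: 0.0002
finger_force: 8.4
```

Run:
```python
from h import *
np.set_printoptions(precision=1,suppress=True)
sc=bot.snapshot("scene"); tp=bot.snapshot("top"); p,q,s=wcam()
for n,t0 in(("s",sc),("t",tp)): print(n,[(toworld(t0,d["point"])*1000,d["p"]) for d in bot.search_frame("cover",t0)])
a=np.zeros((600,800,3),np.uint8)
a[:300,:400]=cv2.resize(sc["img"][170:290,200:360,::-1],(400,300),interpolation=2)
a[:300,400:]=cv2.resize(tp["img"][100:205,210:350,::-1],(400,300),interpolation=2)
a[300:,:400]=cv2.resize(p["img"][...,::-1],(400,300))
cv2.imwrite("pics/c7.png",a)
```

```text
s [(array([598.7, -19.7,  81.8]), 0.88), (array([430.1, 117.6,  66.6]), 0.7), (array([ 247.5, -299.9,  119.7]), 0.69)]
t [(array([424.8, 132. ,  64.2]), 0.74), (array([ 232.6, -301.5,  116.9]), 0.64), (array([522. ,   1.2,  76.2]), 0.47)]
```

View pics/c7.png

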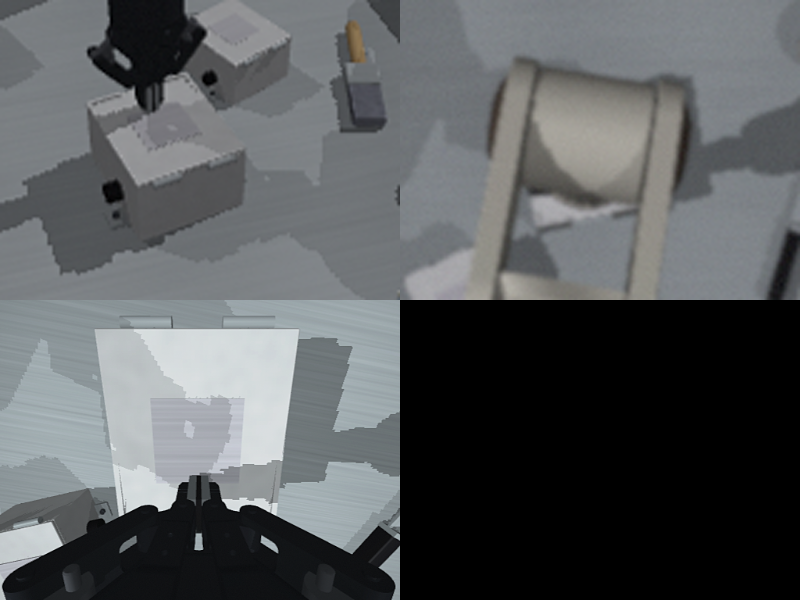

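The cover looks down with the fingers on its front part. No pictures remain, so I'll lift slightly and let the detectors show whether the catch holds.

Emit:
send_rows([
  {"hand":-1,"x":0,"y":0,"z":3,"rx":0,"ry":0,"rz":0},
  {"hand":-1,"x":0,"y":0,"z":8,"rx":0,"ry":0,"rz":0},
  {"hand":-1,"x":0,"y":0,"z":11,"rx":0,"ry":0,"rz":0},
  {"hand":-1,"x":0,"y":0,"z":14,"rx":0,"ry":0,"rz":0},
  {"hand":-1,"x":0,"y":0,"z":14,"rx":0,"ry":0,"rz":0},
])

```text
t: 22.25
ee_pos: [0.5493, -0.0247, 0.092]
tool_rot: [0.996, 0.087, 0.0, -0.0]
wrist_force: [0.6, -0.6, 0.7]
opening: 0.0002
finger_force: 0.0
```

Run:
```python
from h import *
np.set_printoptions(precision=1,suppress=True)
print(bot.state()["wrist_force"],bot.state()["ee_pos"])
for n in("scene","wrist"):
    if n=="wrist": p,q,s=wcam()
    else: p=q=bot.snapshot(n)
    print(n,[(toworld(q,d["point"])*1000,d["p"]) for d in bot.search_frame("cover",p)])
q["img"]=p["img"]
np.savez("w8.npz",**{k:q[k] for k in("img","intrinsics","rvec","tvec")})
# measure back/side edge convergence: width of cover at several rows on the left/right edges
g=cv2.cvtColor(p["img"],cv2.COLOR_RGB2GRAY)
print(cv2.projectPoints(np.array([[.5036,.028,.084],[.524,-.0902,.084]]),q["rvec"],q["tvec"],q["intrinsics"],None)[0])
```

```text
[ 0.6 -0.6  0.7] [ 0.5 -0.   0.1]
scene [(array([593.2, -18.8,  83.2]), 0.82), (array([ 244.5, -299.1,  119.4]), 0.7), (array([427.9, 116.9,  67.1]), 0.62)]
wrist [(array([606.2, -13.5,  80. ]), 0.95), (array([454.2, 124. ,  65.3]), 0.59)]
[[[159.9 284.8]]

 [[347.6 285.4]]]
```

Emit:
send_rows([
  {"hand":-1,"x":0,"y":0,"z":15,"rx":0,"ry":0,"rz":0},
  {"hand":-1,"x":0,"y":0,"z":30,"rx":0,"ry":0,"rz":0},
  {"hand":-1,"x":0,"y":0,"z":30,"rx":0,"ry":0,"rz":0},
  {"hand":-1,"x":0,"y":0,"z":30,"rx":0,"ry":0,"rz":0},
  {"hand":-1,"x":0,"y":0,"z":30,"rx":0,"ry":0,"rz":0},
  {"hand":-1,"x":0,"y":0,"z":30,"rx":0,"ry":0,"rz":0},
])

```text
t: 23.2
ee_pos: [0.5491, -0.0247, 0.1216]
tool_rot: [0.996, 0.087, -0.0, -0.0]
wrist_force: [0.6, -0.8, 0.4]
opening: -0.0
finger_force: 0.0
```

Run:
```python
from h import *
np.set_printoptions(precision=1,suppress=True)
for n in("scene","wrist"):
    if n=="wrist": p,q,s=wcam()
    else: p=q=bot.snapshot(n)
    print(n,[(toworld(q,d["point"])*1000,d["p"]) for d in bot.search_frame("cover",p)])
```

```text
scene [(array([ 248.3, -298.1,  118.9]), 0.81), (array([427. , 111.9,  68.9]), 0.63), (array([619.6, -26.3,  89. ]), 0.62), (array([592.4, -20.9,  83.9]), 0.57)]
wrist [(array([596.9, -15.5,  79. ]), 0.97), (array([447.9, 126.5,  63. ]), 0.71)]
```

The cover stays down. I'll back off clear and do a final check.

Emit:
send_rows([
  {"hand":-1,"x":-10,"y":-2,"z":40,"rx":0,"ry":0,"rz":0},
  {"hand":-1,"x":-50,"y":-8,"z":80,"rx":0,"ry":0,"rz":0},
  {"hand":-1,"x":-100,"y":-16,"z":90,"rx":0,"ry":0,"rz":0},
  {"hand":-1,"x":-130,"y":-20,"z":90,"rx":0,"ry":0,"rz":0},
  {"hand":-1,"x":-130,"y":-20,"z":90,"rx":0,"ry":0,"rz":0},
  {"hand":-1,"x":-130,"y":-20,"z":90,"rx":0,"ry":0,"rz":0},
  {"hand":-1,"x":-130,"y":-20,"z":90,"rx":0,"ry":0,"rz":0},
])

```text
t: 24.28
ee_pos: [0.4198, -0.0447, 0.2117]
tool_rot: [0.996, 0.087, -0.0, -0.0]
wrist_force: [0.3, -0.4, -1.1]
opening: -0.0
finger_force: 0.0
```

Run:
```python
from h import *
np.set_printoptions(precision=1,suppress=True)
for n in("scene","wrist","top"):
    if n=="wrist": p,q,s=wcam(); print(s["ee_pos"])
    else: p=q=bot.snapshot(n)
    for t in("cover","blade","brush","bowl","core"): print(n,t,[(toworld(q,d["point"])*1000,round(d["p"],2)) for d in bot.search_frame(t,p)])
    if n=="wrist":
        m=cv2.inRange(p["img"],(215,215,215),(255,255,255))
        uv=cv2.projectPoints(np.array([[.5036,.028,.084],[.524,-.0902,.084]]),q["rvec"],q["tvec"],q["intrinsics"],None)[0].reshape(-1,2)
        print("pred front corners",uv)
        g=cv2.cvtColor(p["img"],7).astype(float)
        for f in(.12,.3,.7,.88):
            c=uv[0]+f*(uv[1]-uv[0]); col=g[int(c[1])-15:int(c[1])+15,int(c[0])]; print("edge row pred %.1f"%c[1],"found",int(c[1])-15+np.argmin(np.diff(col))+.5)
```

```text
scene cover [(array([589.8, -19.4,  84.4]), 0.96), (array([426.4, 112. ,  65.1]), 0.85), (array([ 247.2, -300.4,  121.9]), 0.57), (array([515.1, 248.5,  17.4]), 0.54)]
scene blade [(array([ 499.7, -255.9,   12.4]), 0.68)]
scene brush [(array([514.3, 247.8,  18.1]), 0.82)]
scene bowl [(array([665.8, 308.4,  32.1]), 0.91)]
scene core [(array([ 720.1, -311.4,   38.1]), 0.87), (array([667.9, 306.1,  27. ]), 0.18)]
[ 0.4 -0.   0.2]
wrist cover [(array([424.5, 113.2,  66. ]), 0.89), (array([548.1, -25.4,  83.3]), 0.66), (array([ 319.8, -313.9,  115.9]), 0.62)]
wrist blade [(array([ 486.2, -255.8,   14.5]), 0.72)]
wrist brush [(array([518.1, 240.2,  17.1]), 0.58)]
wrist bowl [(array([514.7, 238.8,  18.3]), 0.7)]
wrist core []
pred front corners [[192.5  83.8]
 [321.5  84.2]]
edge row pred 83.9 found 83.5
edge row pred 84.0 found 83.5
edge row pred 84.1 found 83.5
edge row pred 84.2 found 83.5
top cover [(array([417.9, 114.9,  67.3]), 0.89), (array([592.5, -26.3,  82.9]), 0.71), (array([ 233.4, -303. ,  116.8]), 0.68)]
top blade [(array([ 490.7, -257.8,   23.6]), 0.73), (array([591. , -24.5,  82.3]), 0.23)]
top brush []
top bowl [(array([686.4, 304.4,  24.8]), 0.91)]
top core [(array([ 705.2, -312.3,   49.4]), 0.62)]
```

The cover's front edge is exactly where it was when shut, the blade lies flat, and the other objects are where they were.

```bash
python3 -c "from workcell import bot; print(bot.sign_off())"
```

```text
the job is handed in; nothing more can be done
None
```

The job is handed in: I levered the cover open, pressed the reset button to its hard stop, and pressed the cover shut. It stayed shut when released; the blade lies flat on the bench, and the last check showed the brush, bowl and core where they started.

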